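Re-order the ornaments in the packing tray and push the stop snug

TASK

Each of the three ornaments in the packing tray stands at another's place. Using the padded cradle on the swing arm as the free spot, change them round so that the snowman stands beside the red card, the evergreen beside the green card and the frosted sphere beside the blue card, all upright and in line, without toppling or dropping any. Only then push the sliding stop up to them so that the three plinths are snug against one another and the end wall.

Things in the scene. Friction and masses are not known exactly. Their poses are not given: they have to be found in the camera images.
- snowman: white porcelain snowman with red scarf and black hat, on a birch plinth 50 x 50 x 44 mm high (flat upright sides, good to grip; the figure stays within its outline) with a thin red band round its upper part; 200 g nominal, whole height 86 mm. Origin: centre of the plinth's underside; z up, x and y square to the plinth's sides. At every start it stands in the tray beside the green card.
- evergreen: cluster of three green resin fir trees, on a birch plinth 50 x 50 x 44 mm high (flat upright sides, good to grip; the figure stays within its outline) with a thin green band round its upper part; 200 g nominal, whole height 86 mm. Origin: centre of the plinth's underside; z up, x and y square to the plinth's sides. At every start it stands in the tray beside the blue card.
- orb: frosted pale glass sphere, 37 mm across, fixed in a chrome ring on a birch plinth 50 x 50 x 44 mm high (flat upright sides, good to grip; the figure stays within its outline) with a thin blue band round its upper part; 200 g nominal, whole height 85 mm. Origin: centre of the plinth's underside; z up, x and y square to the plinth's sides. At every start it stands in the tray beside the red card.
- card_red: Red colour card, 26 x 36 x 4 mm thick, fixed flat on the tray floor along its +x edge. It marks the place of the snowman: the middle of that place is 55 mm from the card's origin along the card's -x. Origin: centre of its underside, at the level of the tray floor; axes parallel to the tray's.
- card_green: Green colour card, 26 x 36 x 4 mm thick, fixed flat on the tray floor along its +x edge. It marks the place of the evergreen: the middle of that place is 55 mm from the card's origin along the card's -x. Origin: centre of its underside, at the level of the tray floor; axes parallel to the tray's.
- card_blue: Blue colour card, 26 x 36 x 4 mm thick, fixed flat on the tray floor along its +x edge. It marks the place of the frosted sphere: the middle of that place is 55 mm from the card's origin along the card's -x. Origin: centre of its underside, at the level of the tray floor; axes parallel to the tray's.
- cradle: padded cradle, the free spot: square dish, blue pad 78 x 78 mm inside a thin aluminium rim (88 mm outside) 5 mm above the pad, on a locked, immovable swing arm that comes from below on the +y side. Origin: on the boards under the dish's centre; pad top 55 mm above it; axes square to the dish. The arm's post, 134 mm high, stands at x +90, y +200 mm from the origin.
- tray: fixed wooden packing tray, 150 mm (x) by 320 mm (y), long sides open. Origin: centre of its underside; floor top 12 mm above. The row runs along y at x = 0. End wall at +y: inner face at y = +145 mm, top 72 mm above the origin. The places lie 30, 90, 150 mm from the wall (10 mm of air between plinths until the stop is pushed; snug shifts the plinths 5, 15, 25 mm towards the wall).
- stop (a joint): aluminium end stop sliding in the tray along the tray's +y towards the wall. Value in m: 0 = fully open, face 235 mm from the wall; grows towards the wall, limit 0.12; three plinths snug to the wall give 0.085. About 1.5 N of friction; it stays where left. Face plate 100 mm wide (x), 14 mm thick, top 52 mm above the tray floor.
- stop_knob (a point): centre of the top of the black upright knob on the stop: a cylinder 24 mm across, standing 42 mm out of the stop's 32 mm high body (top 74 mm above the tray floor), axis 34 mm behind (-y of) the stop's pushing face. Grip it from above or push it towards the wall.

How it is judged:
On the way, in this order (a step that is already met when the one before it is completed fails the run):
1. one of the ornaments has been set down upright in the padded cradle (centre within 25 mm of the cradle's) and let go (((horizontal distance between snowman and cradle below 0.025 m and z of snowman in the frame of cradle between 0.05 and 0.06 m and angle between snowman's own z axis and vertical below 0.1 rad and contact force between the fingers and snowman below 0.1 N) or (horizontal distance between evergreen and cradle below 0.025 m and z of evergreen in the frame of cradle between 0.05 and 0.06 m and angle between evergreen's own z axis and vertical below 0.1 rad and contact force between the fingers and evergreen below 0.1 N) or (horizontal distance between orb and cradle below 0.025 m and z of orb in the frame of cradle between 0.05 and 0.06 m and angle between orb's own z axis and vertical below 0.1 rad and contact force between the fingers and orb below 0.1 N))), for 0.2 s.
2. all three ornaments stand upright on the tray floor beside their own cards (within 30 mm along the row, 17 mm across it) and are let go (y of snowman in the frame of card_red between -0.03 and 0.033 m and x of snowman in the frame of card_red between -0.072 and -0.038 m and z of snowman in the frame of tray between 0.008 and 0.016 m and angle between each of snowman, evergreen, orb's own z axis and vertical below 0.1 rad and contact force between the fingers and snowman below 0.1 N and y of evergreen in the frame of card_green between -0.03 and 0.033 m and x of evergreen in the frame of card_green between -0.072 and -0.038 m and z of evergreen in the frame of tray between 0.008 and 0.016 m and contact force between the fingers and evergreen below 0.1 N and y of orb in the frame of card_blue between -0.03 and 0.033 m and x of orb in the frame of card_blue between -0.072 and -0.038 m and z of orb in the frame of tray between 0.008 and 0.016 m and contact force between the fingers and orb below 0.1 N), for 0.2 s.
3. the stop is snug against the row (joint at least 0.080) (value of joint stop above 0.08 m), for 0.2 s.
At the end, for the whole second after the job is handed in: Snowman by the red card, evergreen by the green, sphere by the blue (along the row -12 to +35 mm towards the wall from the card, 17 mm across), upright within 0.1 rad on the tray floor, at rest; stop at 0.080 to 0.089 m, so at most 5 mm of slack (y of snowman in the frame of card_red between -0.012 and 0.035 m and x of snowman in the frame of card_red between -0.072 and -0.038 m and z of snowman in the frame of tray between 0.008 and 0.016 m and angle between each of snowman, evergreen, orb's own z axis and vertical below 0.1 rad and linear speed of each of snowman, evergreen, orb below 0.01 m/s and y of evergreen in the frame of card_green between -0.012 and 0.035 m and x of evergreen in the frame of card_green between -0.072 and -0.038 m and z of evergreen in the frame of tray between 0.008 and 0.016 m and y of orb in the frame of card_blue between -0.012 and 0.035 m and x of orb in the frame of card_blue between -0.072 and -0.038 m and z of orb in the frame of tray between 0.008 and 0.016 m and value of joint stop between 0.08 and 0.089 m and velocity of joint stop between -0.005 and 0.005 m/s); the robot touches nothing.
It fails at once if an ornament is toppled (tilted over 0.6 rad) (angle between any of snowman, evergreen, orb's own z axis and vertical above 0.6 rad).
It fails at once if an ornament is dropped (moves faster than 0.7 m/s out of the fingers) ((linear speed of snowman above 0.7 m/s and contact force between the fingers and snowman below 0.1 N) or (linear speed of evergreen above 0.7 m/s and contact force between the fingers and evergreen below 0.1 N) or (linear speed of orb above 0.7 m/s and contact force between the fingers and orb below 0.1 N)).
It also fails if it takes over 112 s, if anything falls off the work surface, if the arm or the gripper's body presses on something with over 40 N, if the wrist force passes 120 N, or if a joint passes its speed limit or range.

ROBOT

A 6-joint arm with a two-finger parallel gripper is mounted at the origin on the work surface. World frame = base frame: x ahead of the robot, y to its left, z up, the work surface at z = 0. Lengths are in m, angles in rad, forces in N, time in s.
With the tool pointing down it reaches from about 0.325 to 0.75 m from the base axis. Payload 7.6 kg.
Tool frame: the origin (TCP) lies on the centre line of the jaws, within the pads' length; the fingertips stand tcp_to_tips ahead of it and the grasp point (between the pads) lies 6 mm ahead of it (tcp_to_tips is the distance from the TCP to the fingertips, in m); z points along the fingers, y is the line along which they close (so a half turn about z gives the same grasp; the last joint's range is limited). The gripper opens to 85 mm and grips with 20 to 120 N. Pads are 22 mm wide; open, the fingers measure 114 mm over their backs; the gripper's body (76 mm by 85 mm) begins 54 mm behind the grasp point. The pads swing forward as they close: fully open they stand 13 mm farther back than shut.
Start: joints at [-1.417, 0.052, 1.401, -0, 1.689, -0.07], TCP at [0.117, -0.512, 0.256] pointing down, gripper open.
Joint ranges: [-2.9, 2.9], [-0.91, 2.17], [0.12, 2.37], [-1.06, 4.2], [0.26, 2.73], [-2.93, 2.93]. Speed limits (rad/s): [2.57, 2.57, 3.01, 3.14, 3.14, 3.14].

INTERFACE

Orientations are given as a unit quaternion [w, x, y, z].
In Python, from rig import observe, snapshot, camera_params, sign_off, tcp_to_tips gives the robot as it stands. The module is installed in compiled form; this text tells all that it offers.
- The arm moves only by the tool play_rows, never from a script. Its argument "rows" is a list of rows, each an object with "gripper": the finger opening in m, from 0 to 0.0854; "xyz": the shift along the world's x, y, z in a scale on which 1.0 is 1 m, a list of three; "yaw": the turn about the world's z in fractions of the full range, 1 being pi rad. In form: [{"gripper": gripper, "xyz": [x, y, z], "yaw": yaw}, ...]. A call has 1 to 12 rows; each row is the pose to reach, as a shift and turn from the pose commanded when the call began; what a row does not reach only later rows make up. A row lasts 1/12 s, in which the tool goes at most 41.7 mm and 7.16 degrees, less where a joint would pass 70% of its speed; a pose out of reach is approached as far as the arm can. No shift or turn number may pass 1 either way. A call with a gripper value outside its range is refused whole. The fingers move at their own pace and stop on an object; "force" is the grip in N (left out, the last holds). Time passes only in rows, so rows that repeat a pose let the fingers close. It gives the time, the measured TCP pose, the force, the opening and the grip force at its end, in the units of the state.
- observe(): the state, without advancing time (a new reading comes with each control period).
- snapshot(name): name is "scene" or "side" or "wrist"; returns (picture, depth): 480x640x3 uint8, red, green, blue; 480x640 float32, m along the optical axis (not along the pixel's ray), 0 where there is no reading.
- camera_params(name): a dict with "fx", "fy", "cx", "cy" (pixels), "R" (3x3) and "t" (3): a world point X has camera coordinates R X + t; the wrist camera has in their place "T_tool_cam" (4x4, takes a point from camera to tool coordinates, whose origin is the TCP and whose axes are the flange's). Camera axes: x right, y down, z forward; pixel columns grow to the right and rows downward; lengths in m; the calibration is good to about 2 mm. A picture is of the moment at which its call begins: read the wrist's pose just before it. camera_params takes no time and is no camera call.
- sign_off(): hands the job in; it is judged then, once.
The state is a dict: "t": time; "joint_positions": joint angles; "joint_vel": joint speeds; "tau": joint torques, N m; "ee_pos": TCP position; "tool_rot": TCP orientation; "force": force on the tool from outside, world axes, zero at the start; "wrist_torque": the same for the moment, N m; "finger_gap": opening from 0.0 (shut) to 1.0 (fully open); "finger_force": force on a finger pad.
Only numpy, scipy, OpenCV 4.12 (cv2) and the standard library are available. Lean on these libraries where they do the work, as an engineer would, in place of code of your own. Each camera call takes 0.05 s, during which the arm holds its last target. There are 200 camera calls.

## Working session

There is one attempt and no reset: what is moved stays moved. The work goes in short steps, Python scripts to look and compute and a tool call to move; the robot and the scene stay as the last step left them, time stands still between calls to the robot, and variables do not carry over. Pictures are saved under pics/ and viewed, at most 14 in all, crops included, and the job is handed in when it is done.

Besides the shell and the picture viewer there is one more tool, called after "Emit:" as name(argument=value, ...) on one line, values as JSON. play_rows: Moves the arm, as the interface text tells. Its arguments: {"type":"object","properties":{"rows":{"type":"array"},"force":{"type":"number"}},"required":["rows"]}

```bash
mkdir -p pics
cat > h.py <<'E'
import numpy as np, cv2
from rig import *
def snap(name,fn):
    o=observe(); p,d=snapshot(name); cv2.imwrite(f'pics/{fn}.png',p[:,:,::-1]); np.save(f'pics/{fn}.npy',d); return p,d,o
def world(name,d,u,v,r=1):
    c=camera_params(name); w=d[v-r:v+r+1,u-r:u+r+1]; z=np.median(w[w>0])
    X=np.array([(u-c['cx'])/c['fx']*z,(v-c['cy'])/c['fy']*z,z])
    return np.array(c['R']).T@(X-np.array(c['t']))
E
python3 - <<'E'
from h import *
import pprint
print(tcp_to_tips); pprint.pprint(observe())
for n in('scene','side'):
    snap(n,n); print(n,camera_params(n))
E
```

```text
0.025
{'ee_pos': array([ 0.1164709 , -0.51163767,  0.25546425]),
 'finger_force': 0.0,
 'finger_gap': 1.0053015840565196,
 'force': array([0.18320159, 0.16652312, 0.10824444]),
 'joint_positions': array([-1.41732259e+00,  5.28122247e-02,  1.40176630e+00, -5.18774495e-05,
        1.68858833e+00, -7.03023283e-02]),
 'joint_vel': array([-0.0012498 , -0.00195227,  0.00148643,  0.00126827, -0.00069542,
        0.00080927]),
 't': 0.0,
 'tau': array([ 4.84547236e-04, -3.81664610e+01, -3.60189700e+01, -7.57026169e-05,
        6.17779180e-03, -9.63056920e-06]),
 'tool_rot': array([-7.85347095e-04,  9.93747092e-01,  1.11651681e-01, -5.84617172e-05]),
 'wrist_torque': array([-0.05668794,  0.04052031,  0.00408946])}
scene {'fx': 604.0313934568521, 'fy': 604.0313934568521, 'cx': 317.49620450618585, 'cy': 240.92359670477538, 'R': array([[-0.77718681,  0.62926824,  0.00146464],
       [ 0.48523049,  0.60076962, -0.63531664],
       [-0.40066449, -0.49304902, -0.77225037]]), 't': array([ 0.38888938, -0.25966966,  1.18601729])}
side {'fx': 611.1932891406868, 'fy': 611.1932891406868, 'cx': 313.8911537599248, 'cy': 232.67124563704186, 'R': array([[ 0.99540315, -0.09505758, -0.01168896],
       [-0.072814  , -0.67183727, -0.73711112],
       [ 0.06221492,  0.73457385, -0.67567046]]), 't': array([-0.54072977,  0.15685333,  0.96746348])}
```

View pics/scene.png

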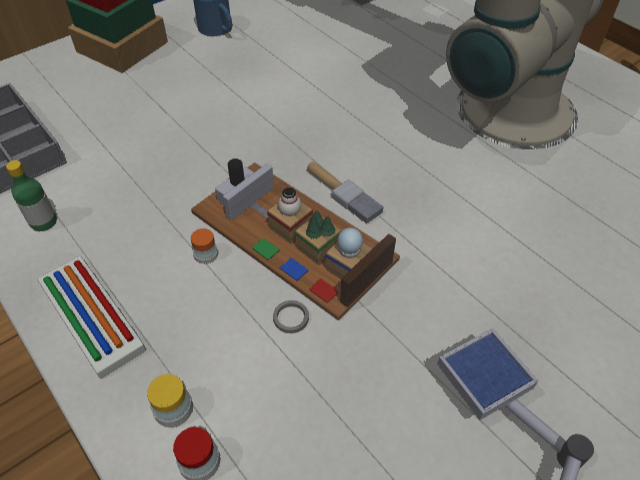

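View pics/side.png

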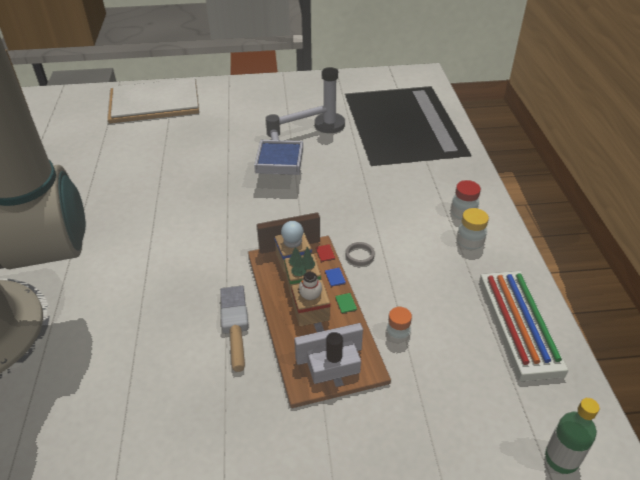

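The scene picture shows the cards at red (323,291), blue (294,269) and green (265,249). The cradle pad is at (487,372) and the knob at (236,163). In the side view the cards are at (326,253), (336,277) and (346,303), and the pad is at (279,156).

```bash
cat > m.py <<'E'
from h import *
def cloud(n,d):
    c=camera_params(n); v,u=np.mgrid[:480,:640]
    X=np.stack([(u-c['cx'])/c['fx']*d,(v-c['cy'])/c['fy']*d,d],-1)
    return (X-np.array(c['t']))@np.array(c['R'])
S={'scene':dict(red=(323,291),blue=(294,269),green=(265,249),pad=(487,372)),'side':dict(red=(326,253),blue=(336,277),green=(346,303),pad=(279,156))}
for n in S:
    p=cv2.imread(f'pics/{n}.png'); d=np.load(f'pics/{n}.npy'); W=cloud(n,d)
    for k,(u,v) in S[n].items():
        m=np.zeros((482,642),np.uint8); q=cv2.GaussianBlur(p,(3,3),0) if k=='pad' else p.copy()
        cv2.floodFill(q,m,(u,v),0,(14,)*3,(14,)*3,4|cv2.FLOODFILL_MASK_ONLY|cv2.FLOODFILL_FIXED_RANGE)
        m=m[1:-1,1:-1].astype(bool)&(d>0); P=W[m]
        (c,s,a)=cv2.minAreaRect((P[:,:2]*1000).astype(np.float32))
        print(n,k,m.sum(),'rect c',np.round(c,1),'size',np.round(s,1),'ang',round(a,2),'z',round(np.median(P[:,2])*1000,1),'mean',np.round(P[:,:2].mean(0)*1000,1))
for n,pts in dict(scene=[(236,160),(350,240),(289,189),(318,215),(289,213)],side=[(334,340),(292,232),(309,278)]).items():
    d=np.load(f'pics/{n}.npy')
    for u,v in pts: print(n,(u,v),np.round(world(n,d,u,v)*1000,1))
p=cv2.imread('pics/scene.png')[130:330,180:410]; cv2.imwrite('pics/c1.png',cv2.resize(p,None,fx=3,fy=3,interpolation=2)[:600,:690])
p=cv2.imread('pics/side.png')[200:400,240:400]; cv2.imwrite('pics/c2.png',cv2.resize(p,None,fx=3,fy=3,interpolation=2))
E
python3 m.py
```

```text
scene red 318 rect c [574.8 105.4] size [25.6 35.3] ang 9.88 z 16.6 mean [574.8 105. ]
scene blue 280 rect c [584.3  46.2] size [25.6 35.2] ang 9.86 z 16.5 mean [584.7  46.8]
scene green 269 rect c [595.3 -12.8] size [25.1 35.7] ang 10.42 z 16.5 mean [595.  -12.5]
scene pad 3171 rect c [507.5 351.6] size [77. 76.] ang 80.71 z 55.8 mean [508.4 352.8]
side red 181 rect c [572.9 104. ] size [24.1 35.2] ang 11.33 z 15.8 mean [573.3 103.6]
side blue 201 rect c [583.2  44.7] size [23.6 35.4] ang 9.45 z 15.8 mean [583.1  44.4]
side green 234 rect c [593.6 -14.1] size [24.1 35.5] ang 10.15 z 15.6 mean [593.3 -14.4]
side pad 724 rect c [507.7 357.4] size [72.7 75.7] ang 79.94 z 54.9 mean [507.3 354.9]
scene (236, 160) [ 554.6 -140.6   85.8]
scene (350, 240) [525.3 103.6  92.5]
scene (289, 189) [534.9 -25.7  98.5]
scene (318, 215) [522.1  27.9  77.4]
scene (289, 213) [547.3 -11.3  65.6]
side (334, 340) [ 558.6 -140.3   85. ]
side (292, 232) [516.1  80.2  90.2]
side (309, 278) [534.1 -31.   96.5]
```

View pics/c1.png

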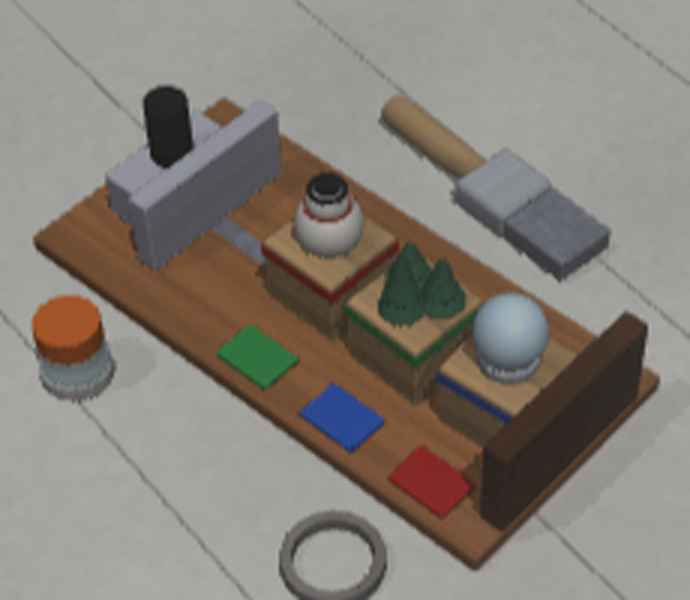

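View pics/c2.png

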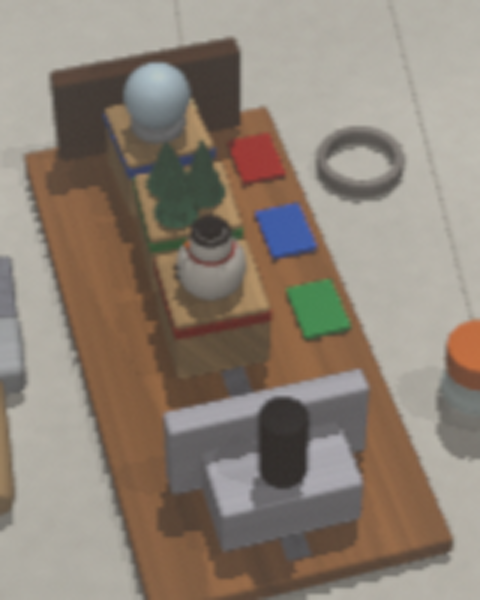

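The crops show the three plinths in the row, square to the tray, with a tray yaw of about 10°. The three cards lie 59–60 mm apart, as specified. Card tops measure 16 mm and the pad 55 mm high, so the measurements agree with the given sizes. Next I move above the row for a wrist view.

Units first: turns go in shares of pi rad. So 1.522 rad / 3.1416 = 0.4845.

Emit:
play_rows(rows=[{"gripper":0.085,"xyz":[0.2,0.265,0.03],"yaw":0.2228},{"gripper":0.085,"xyz":[0.2,0.265,0.03],"yaw":0.2228},{"gripper":0.085,"xyz":[0.2,0.265,0.03],"yaw":0.2228},{"gripper":0.085,"xyz":[0.2,0.265,0.03],"yaw":0.2228},{"gripper":0.085,"xyz":[0.2,0.265,0.03],"yaw":0.2228},{"gripper":0.085,"xyz":[0.2,0.265,0.03],"yaw":0.2228},{"gripper":0.085,"xyz":[0.413,0.548,0.03],"yaw":0.4845},{"gripper":0.085,"xyz":[0.413,0.548,0.03],"yaw":0.4845},{"gripper":0.085,"xyz":[0.413,0.548,0.03],"yaw":0.4845},{"gripper":0.085,"xyz":[0.413,0.548,0.03],"yaw":0.4845},{"gripper":0.085,"xyz":[0.413,0.548,0.03],"yaw":0.4845},{"gripper":0.085,"xyz":[0.413,0.548,0.03],"yaw":0.4845}])

```text
t: 1.1
ee_pos: [0.4176, -0.1114, 0.283]
tool_rot: [0.0, 0.667, 0.745, 0.0]
force: [0.1, -0.6, 0.0]
finger_gap: 0.993
finger_force: 0.0
```

Scaled: 0.04 rad / 3.1416 = 0.0127.

Emit:
play_rows(rows=[{"gripper":0.085,"xyz":[0.11,0.14,0],"yaw":0.0127},{"gripper":0.085,"xyz":[0.11,0.14,0],"yaw":0.0127},{"gripper":0.085,"xyz":[0.11,0.14,0],"yaw":0.0127},{"gripper":0.085,"xyz":[0.11,0.14,0],"yaw":0.0127},{"gripper":0.085,"xyz":[0.11,0.14,0],"yaw":0.0127},{"gripper":0.085,"xyz":[0.11,0.14,0],"yaw":0.0127},{"gripper":0.085,"xyz":[0.11,0.14,0],"yaw":0.0127},{"gripper":0.085,"xyz":[0.11,0.14,0],"yaw":0.0127}])

```text
t: 1.77
ee_pos: [0.5264, 0.0255, 0.283]
tool_rot: [-0.0, 0.655, 0.755, -0.0]
force: [0.9, -0.7, 0.1]
finger_gap: 0.997
finger_force: 0.0
```

```bash
cat >> h.py <<'E'
from scipy.spatial.transform import Rotation as Ro
def wristT(o):
    T=np.eye(4); q=o['tool_rot']; T[:3,:3]=Ro.from_quat([q[1],q[2],q[3],q[0]]).as_matrix(); T[:3,3]=o['ee_pos']
    return T@np.array(camera_params('wrist')['T_tool_cam'])
def wpt(o,u,v,z):  # ray of wrist pixel cut at world height z
    c=camera_params('wrist'); T=wristT(o); r=T[:3,:3]@np.array([(u-c['cx'])/c['fx'],(v-c['cy'])/c['fy'],1])
    return T[:3,3]+r*(z-T[2,3])/r[2]
def wcloud(o,d):
    c=camera_params('wrist'); T=wristT(o); v,u=np.mgrid[:480,:640]
    X=np.stack([(u-c['cx'])/c['fx']*d,(v-c['cy'])/c['fy']*d,d],-1)
    return X@T[:3,:3].T+T[:3,3]
def yaw(o):
    q=o['tool_rot']; return 2*np.degrees(np.arctan2(q[2],q[1]))
E
python3 - <<'E'
from h import *
p,d,o=snap('wrist','w1'); print(o['ee_pos'],yaw(o)); np.save('w1o.npy',o,allow_pickle=True)
W=wcloud(o,d); m=(d>0)
for n,c in dict(red=(519.7,95.1),blue=(529.6,36.1),green=(540.2,-22.9)).items():
    r=np.hypot(W[...,0]*1e3-c[0],W[...,1]*1e3-c[1])<40
    P=W[m&r&(abs(W[...,2]-.056)<.004)]
    print(n,len(P),cv2.minAreaRect((P[:,:2]*1e3).astype(np.float32)),np.median(P[:,2]),W[m&r][:,2].max())
E
```

```text
[0.52638346 0.02549567 0.28304636] 98.13429792585458
red 2379 ((516.9649658203125, 89.53376770019531), (53.25600814819336, 69.40015411376953), 9.494488716125488) 0.05645347338276513 0.09915889454606747
blue 2150 ((527.6539306640625, 35.76692581176758), (50.250762939453125, 79.29383850097656), 7.3351593017578125) 0.056504240216619456 0.3472126270573158
green 1888 ((534.37890625, -17.104869842529297), (50.54786682128906, 66.08314514160156), 7.470191955566406) 0.05654711966737347 0.10030810451224076
```

View pics/w1.png

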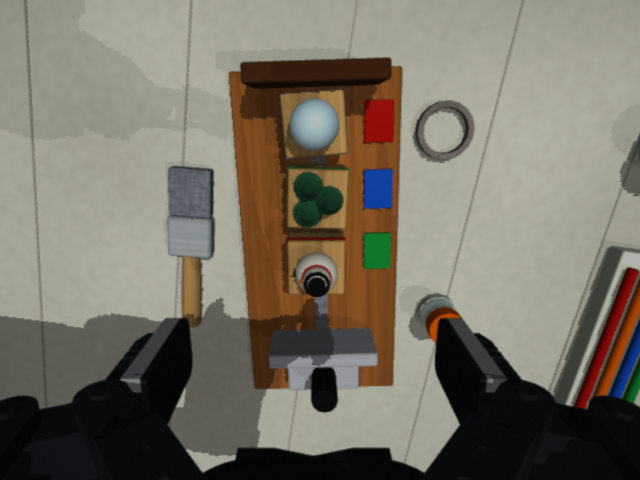

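The wrist view shows the plinth tops: orb at (280,93)-(347,156), evergreen at (289,168)-(347,228) and snowman at (287,239)-(344,294). I enlarge this part to read the corners more closely.

Run:
```python
import cv2
p=cv2.imread('pics/w1.png')[80:305,270:400]; cv2.imwrite('pics/c3.png',cv2.resize(p[:150],None,fx=4,fy=4,interpolation=2)); cv2.imwrite('pics/c4.png',cv2.resize(p[75:],None,fx=4,fy=4,interpolation=2))
```

```text
(no output)
```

View pics/c3.png

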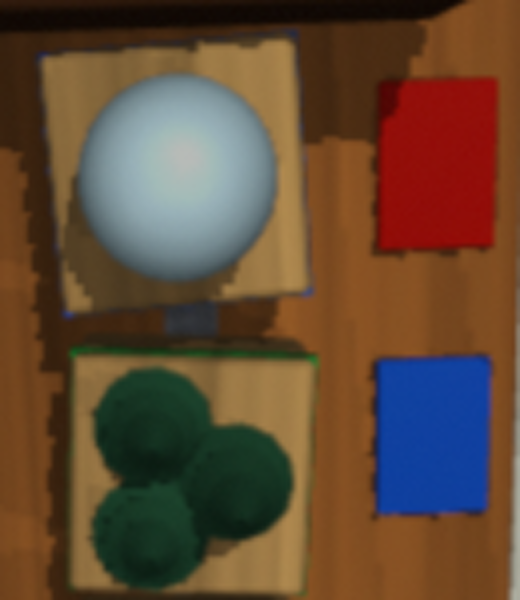

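View pics/c4.png

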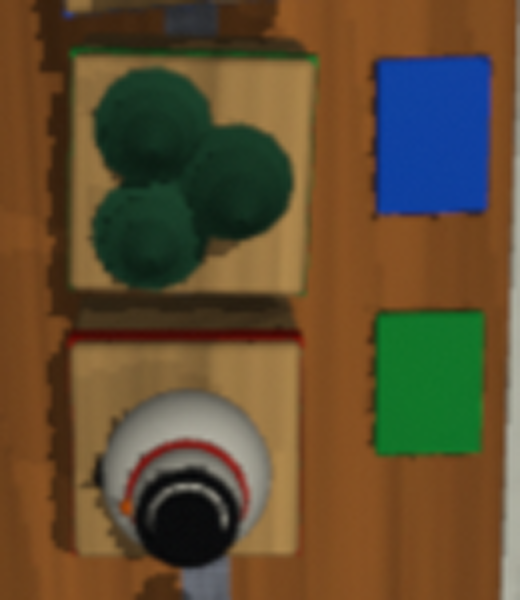

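Run:
```python
from h import *
o=np.load('w1o.npy',allow_pickle=True).item()
C=dict(orb=([(42,55),(296,38),(311,293),(67,315)],80,.056),ever=([(72,355),(316,358),(303,593),(72,590)],80,.056),snow=([(70,342),(301,341),(299,554),(77,554)],155,.056),
 red=([(381,80),(497,80),(493,247),(379,250)],80,.016),blue=([(377,358),(490,357),(487,511),(378,514)],80,.016),green=([(376,312),(484,311),(481,452),(376,454)],155,.016))
for n,(c,v0,z) in C.items():
    P=np.array([wpt(o,270+x/4,v0+y/4,z)[:2]*1e3 for x,y in c])
    e=[P[1]-P[0],P[2]-P[3],P[0]-P[3],P[1]-P[2]]
    print(n,np.round(P.mean(0),1),'edges',[round(np.hypot(*a),1) for a in e],'ang',[round(np.degrees(np.arctan2(a[1],a[0])),1) for a in e])
```

```text
orb [516.6  93.1] edges [np.float64(49.2), np.float64(49.4), np.float64(49.7), np.float64(48.4)] ang [np.float64(11.8), np.float64(13.3), np.float64(102.7), np.float64(103.0)]
ever [527.5  34.4] edges [np.float64(49.7), np.float64(49.0), np.float64(49.4), np.float64(49.5)] ang [np.float64(7.5), np.float64(7.4), np.float64(97.2), np.float64(96.4)]
snow [535.5 -25.5] edges [np.float64(49.5), np.float64(49.5), np.float64(49.3), np.float64(49.5)] ang [np.float64(8.5), np.float64(8.2), np.float64(99.0), np.float64(99.0)]
red [572.6 103.1] edges [np.float64(25.1), np.float64(25.4), np.float64(35.9), np.float64(35.2)] ang [np.float64(8.2), np.float64(9.7), np.float64(99.6), np.float64(100.0)]
blue [582.9  44.1] edges [np.float64(25.7), np.float64(25.4), np.float64(36.1), np.float64(35.6)] ang [np.float64(8.7), np.float64(9.8), np.float64(100.6), np.float64(100.3)]
green [593.2 -14.8] edges [np.float64(25.6), np.float64(25.6), np.float64(35.9), np.float64(35.7)] ang [np.float64(8.8), np.float64(9.4), np.float64(100.2), np.float64(100.1)]
```

Scaled: 0.08 rad / 3.1416 = 0.0255.

Emit:
play_rows(rows=[{"gripper":0.085,"xyz":[-0.0095,0.0675,0],"yaw":0.0255},{"gripper":0.085,"xyz":[-0.0095,0.0675,0],"yaw":0.0255},{"gripper":0.085,"xyz":[-0.0095,0.0675,-0.04],"yaw":0.0255},{"gripper":0.085,"xyz":[-0.0095,0.0675,-0.08],"yaw":0.0255},{"gripper":0.085,"xyz":[-0.0095,0.0675,-0.12],"yaw":0.0255},{"gripper":0.085,"xyz":[-0.0095,0.0675,-0.14],"yaw":0.0255},{"gripper":0.085,"xyz":[-0.0095,0.0675,-0.14],"yaw":0.0255},{"gripper":0.085,"xyz":[-0.0095,0.0675,-0.14],"yaw":0.0255},{"gripper":0.085,"xyz":[-0.0095,0.0675,-0.14],"yaw":0.0255},{"gripper":0.085,"xyz":[-0.0095,0.0675,-0.14],"yaw":0.0255}])

```text
t: 2.65
ee_pos: [0.5187, 0.0937, 0.1461]
tool_rot: [0.002, 0.624, 0.781, 0.002]
force: [0.3, 0.4, 0.5]
finger_gap: 0.995
finger_force: 0.0
```

Emit:
play_rows(rows=[{"gripper":0.085,"xyz":[-0.002,-0.001,-0.02],"yaw":0},{"gripper":0.085,"xyz":[-0.002,-0.001,-0.04],"yaw":0},{"gripper":0.085,"xyz":[-0.002,-0.001,-0.06],"yaw":0},{"gripper":0.085,"xyz":[-0.002,-0.001,-0.08],"yaw":0},{"gripper":0.085,"xyz":[-0.002,-0.001,-0.09],"yaw":0},{"gripper":0.085,"xyz":[-0.002,-0.001,-0.09],"yaw":0},{"gripper":0.085,"xyz":[-0.002,-0.001,-0.09],"yaw":0}])

```text
t: 3.23
ee_pos: [0.5161, 0.093, 0.0543]
tool_rot: [0.001, 0.624, 0.781, 0.001]
force: [0.9, -0.5, 0.8]
finger_gap: 0.997
finger_force: 0.0
```

Emit:
play_rows(rows=[{"gripper":0.04,"xyz":[0,0,0.001],"yaw":0},{"gripper":0.04,"xyz":[0,0,0.001],"yaw":0},{"gripper":0.04,"xyz":[0,0,0.001],"yaw":0},{"gripper":0.04,"xyz":[0,0,0.001],"yaw":0},{"gripper":0.04,"xyz":[0,0,0.001],"yaw":0},{"gripper":0.04,"xyz":[0,0,0.001],"yaw":0},{"gripper":0.04,"xyz":[0,0,0.001],"yaw":0},{"gripper":0.04,"xyz":[0,0,0.001],"yaw":0},{"gripper":0.04,"xyz":[0,0,0.001],"yaw":0},{"gripper":0.04,"xyz":[0,0,0.001],"yaw":0}], force=35)

```text
t: 4.07
ee_pos: [0.5164, 0.0931, 0.0557]
tool_rot: [0.001, 0.624, 0.781, 0.001]
force: [0.4, -0.4, 6.2]
finger_gap: 0.577
finger_force: 37.5
```

Emit:
play_rows(rows=[{"gripper":0.04,"xyz":[0,0,0.01],"yaw":0},{"gripper":0.04,"xyz":[0,0,0.03],"yaw":0},{"gripper":0.04,"xyz":[0,0,0.05],"yaw":0},{"gripper":0.04,"xyz":[0,0,0.075],"yaw":0},{"gripper":0.04,"xyz":[0,0,0.1],"yaw":0},{"gripper":0.04,"xyz":[0,0,0.115],"yaw":0},{"gripper":0.04,"xyz":[0,0,0.115],"yaw":0},{"gripper":0.04,"xyz":[0,0,0.115],"yaw":0}])

```text
t: 4.73
ee_pos: [0.5154, 0.093, 0.1694]
tool_rot: [0.0, 0.624, 0.781, 0.0]
force: [-0.3, 0.1, -3.4]
finger_gap: 0.58
finger_force: 37.2
```

Scaled: -0.047 rad / 3.1416 = -0.015.

Emit:
play_rows(rows=[{"gripper":0.04,"xyz":[-0.001,0.01,0],"yaw":0},{"gripper":0.04,"xyz":[-0.002,0.035,0],"yaw":-0.0032},{"gripper":0.04,"xyz":[-0.003,0.065,0],"yaw":-0.0064},{"gripper":0.04,"xyz":[-0.004,0.095,0],"yaw":-0.0095},{"gripper":0.04,"xyz":[-0.005,0.125,0],"yaw":-0.0127},{"gripper":0.04,"xyz":[-0.006,0.155,0],"yaw":-0.015},{"gripper":0.04,"xyz":[-0.007,0.185,0],"yaw":-0.015},{"gripper":0.04,"xyz":[-0.008,0.215,0],"yaw":-0.015},{"gripper":0.04,"xyz":[-0.0085,0.24,0],"yaw":-0.015},{"gripper":0.04,"xyz":[-0.0085,0.255,0],"yaw":-0.015},{"gripper":0.04,"xyz":[-0.0085,0.26,0],"yaw":-0.015},{"gripper":0.04,"xyz":[-0.0085,0.26,0],"yaw":-0.015}])

```text
t: 5.73
ee_pos: [0.5057, 0.354, 0.167]
tool_rot: [-0.001, 0.641, 0.767, -0.002]
force: [-0.0, -0.5, -2.4]
finger_gap: 0.58
finger_force: 37.1
```

Emit:
play_rows(rows=[{"gripper":0.04,"xyz":[0,0,-0.01],"yaw":0},{"gripper":0.04,"xyz":[0,0,-0.025],"yaw":0},{"gripper":0.04,"xyz":[0,0,-0.04],"yaw":0},{"gripper":0.04,"xyz":[0,0,-0.05],"yaw":0},{"gripper":0.04,"xyz":[0,0,-0.06],"yaw":0},{"gripper":0.04,"xyz":[0,0,-0.06],"yaw":0},{"gripper":0.04,"xyz":[0,0,-0.06],"yaw":0}])

```text
t: 6.32
ee_pos: [0.5068, 0.3524, 0.1086]
tool_rot: [-0.0, 0.642, 0.766, -0.0]
force: [-0.5, 0.4, -1.6]
finger_gap: 0.574
finger_force: 37.1
```

Run:
```python
from h import *
p,d,o=snap('side','s2'); print(o['ee_pos'],yaw(o),o['force'])
cv2.imwrite('pics/c5.png',cv2.resize(p[60:220,180:400,::-1],None,fx=3,fy=3,interpolation=2))
```

```text
[0.50683204 0.35243659 0.10861129] 100.05032477774536 [-0.49806538  0.35655945 -1.56001826]
```

View pics/c5.png

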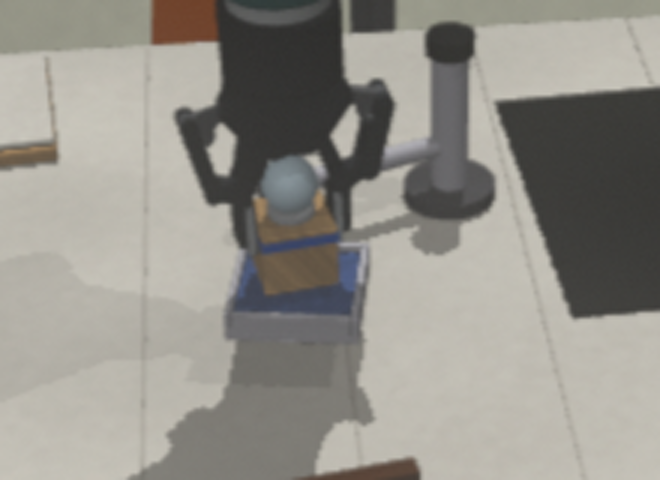

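The orb hangs upright over the middle of the pad, plinth at about (297,245) and dish at (298,295) in the crop. I lower it gently until it touches.

Emit:
play_rows(rows=[{"gripper":0.04,"xyz":[0,0,-0.003],"yaw":0},{"gripper":0.04,"xyz":[0,0,-0.005],"yaw":0},{"gripper":0.04,"xyz":[0,0,-0.007],"yaw":0},{"gripper":0.04,"xyz":[0,0,-0.009],"yaw":0},{"gripper":0.04,"xyz":[0,0,-0.0095],"yaw":0},{"gripper":0.04,"xyz":[0,0,-0.0095],"yaw":0},{"gripper":0.04,"xyz":[0,0,-0.0095],"yaw":0}])

```text
t: 6.95
ee_pos: [0.5069, 0.353, 0.0996]
tool_rot: [0.0, 0.642, 0.767, 0.0]
force: [1.1, 0.5, -3.5]
finger_gap: 0.576
finger_force: 37.1
```

Emit:
play_rows(rows=[{"gripper":0.04,"xyz":[0,0,-0.001],"yaw":0},{"gripper":0.04,"xyz":[0,0,-0.0015],"yaw":0},{"gripper":0.04,"xyz":[0,0,-0.0015],"yaw":0},{"gripper":0.04,"xyz":[0,0,-0.0015],"yaw":0}])

```text
t: 7.28
ee_pos: [0.5071, 0.3531, 0.0988]
tool_rot: [0.0, 0.642, 0.767, 0.0]
force: [-1.4, -0.6, 2.8]
finger_gap: 0.576
finger_force: 37.6
```

Emit:
play_rows(rows=[{"gripper":0.06,"xyz":[0,0,0],"yaw":0},{"gripper":0.07,"xyz":[0,0,0],"yaw":0},{"gripper":0.085,"xyz":[0,0,0],"yaw":0},{"gripper":0.085,"xyz":[0,0,0],"yaw":0},{"gripper":0.085,"xyz":[0,0,0.005],"yaw":0},{"gripper":0.085,"xyz":[0,0,0.02],"yaw":0},{"gripper":0.085,"xyz":[0,0,0.045],"yaw":0},{"gripper":0.085,"xyz":[0,0,0.07],"yaw":0},{"gripper":0.085,"xyz":[0,0,0.07],"yaw":0},{"gripper":0.085,"xyz":[0,0,0.07],"yaw":0}])

```text
t: 8.12
ee_pos: [0.5077, 0.3535, 0.1705]
tool_rot: [0.001, 0.642, 0.767, 0.002]
force: [0.1, 0.1, -0.7]
finger_gap: 1.001
finger_force: 0.0
```

Scaled: -0.024 rad / 3.1416 = -0.0076.

Emit:
play_rows(rows=[{"gripper":0.085,"xyz":[0.002,-0.02,0],"yaw":0},{"gripper":0.085,"xyz":[0.004,-0.055,0],"yaw":0},{"gripper":0.085,"xyz":[0.007,-0.095,0],"yaw":0},{"gripper":0.085,"xyz":[0.01,-0.135,0],"yaw":-0.0032},{"gripper":0.085,"xyz":[0.013,-0.175,0],"yaw":-0.0032},{"gripper":0.085,"xyz":[0.016,-0.215,0],"yaw":-0.0064},{"gripper":0.085,"xyz":[0.019,-0.255,0],"yaw":-0.0076},{"gripper":0.085,"xyz":[0.022,-0.295,0],"yaw":-0.0076},{"gripper":0.085,"xyz":[0.025,-0.335,0],"yaw":-0.0076},{"gripper":0.085,"xyz":[0.027,-0.365,0],"yaw":-0.0076},{"gripper":0.085,"xyz":[0.028,-0.379,0],"yaw":-0.0076},{"gripper":0.085,"xyz":[0.028,-0.379,0],"yaw":-0.0076}])

```text
t: 9.12
ee_pos: [0.5344, -0.029, 0.1669]
tool_rot: [-0.001, 0.653, 0.757, -0.001]
force: [0.5, 0.1, -0.2]
finger_gap: 0.997
finger_force: 0.0
```

Emit:
play_rows(rows=[{"gripper":0.085,"xyz":[0,0,-0.02],"yaw":0},{"gripper":0.085,"xyz":[0,0,-0.04],"yaw":0},{"gripper":0.085,"xyz":[0,0,-0.05],"yaw":0},{"gripper":0.085,"xyz":[0,0,-0.05],"yaw":0},{"gripper":0.085,"xyz":[0,0,-0.05],"yaw":0}])

```text
t: 9.53
ee_pos: [0.5346, -0.0253, 0.1177]
tool_rot: [-0.001, 0.651, 0.759, -0.0]
force: [-0.7, 0.7, 0.9]
finger_gap: 0.99
finger_force: 0.0
```

Aligned with the snowman. Next I descend 62 mm, grip and lift.

Emit:
play_rows(rows=[{"gripper":0.085,"xyz":[0,0,-0.02],"yaw":0},{"gripper":0.085,"xyz":[0,0,-0.04],"yaw":0},{"gripper":0.085,"xyz":[0,0,-0.055],"yaw":0},{"gripper":0.085,"xyz":[0,0,-0.062],"yaw":0},{"gripper":0.085,"xyz":[0,0,-0.062],"yaw":0},{"gripper":0.04,"xyz":[0,0,-0.062],"yaw":0},{"gripper":0.04,"xyz":[0,0,-0.062],"yaw":0},{"gripper":0.04,"xyz":[0,0,-0.062],"yaw":0},{"gripper":0.04,"xyz":[0,0,-0.062],"yaw":0},{"gripper":0.04,"xyz":[0,0,-0.062],"yaw":0},{"gripper":0.04,"xyz":[0,0,-0.062],"yaw":0},{"gripper":0.04,"xyz":[0,0,-0.062],"yaw":0}])

```text
t: 10.53
ee_pos: [0.5358, -0.0261, 0.0578]
tool_rot: [0.001, 0.651, 0.759, 0.001]
force: [-0.8, 1.2, 6.5]
finger_gap: 0.574
finger_force: 37.8
```

Emit:
play_rows(rows=[{"gripper":0.04,"xyz":[0,0,0],"yaw":0},{"gripper":0.04,"xyz":[0,0,0],"yaw":0},{"gripper":0.04,"xyz":[0,0,0],"yaw":0}])

```text
t: 10.78
ee_pos: [0.5358, -0.0261, 0.0578]
tool_rot: [0.001, 0.651, 0.759, 0.001]
force: [-1.3, 0.6, 7.0]
finger_gap: 0.578
finger_force: 37.8
```

Emit:
play_rows(rows=[{"gripper":0.04,"xyz":[0,0,0.01],"yaw":0},{"gripper":0.04,"xyz":[0,0,0.03],"yaw":0},{"gripper":0.04,"xyz":[0,0,0.05],"yaw":0},{"gripper":0.04,"xyz":[0,0,0.075],"yaw":0},{"gripper":0.04,"xyz":[0,0,0.1],"yaw":0},{"gripper":0.04,"xyz":[0,0,0.115],"yaw":0},{"gripper":0.04,"xyz":[0,0,0.115],"yaw":0},{"gripper":0.04,"xyz":[0,0,0.115],"yaw":0}])

```text
t: 11.45
ee_pos: [0.535, -0.026, 0.1716]
tool_rot: [0.001, 0.651, 0.759, 0.0]
force: [-0.2, 0.0, -2.5]
finger_gap: 0.581
finger_force: 36.9
```

Scaled: 0.02 rad / 3.1416 = 0.0064.

Emit:
play_rows(rows=[{"gripper":0.04,"xyz":[-0.002,0.015,0],"yaw":0},{"gripper":0.04,"xyz":[-0.006,0.04,0],"yaw":0.0032},{"gripper":0.04,"xyz":[-0.01,0.07,0],"yaw":0.0064},{"gripper":0.04,"xyz":[-0.014,0.1,0],"yaw":0.0064},{"gripper":0.04,"xyz":[-0.017,0.115,0],"yaw":0.0064},{"gripper":0.04,"xyz":[-0.017,0.12,0],"yaw":0.0064},{"gripper":0.04,"xyz":[-0.017,0.12,0],"yaw":0.0064},{"gripper":0.04,"xyz":[-0.017,0.12,0],"yaw":0.0064},{"gripper":0.04,"xyz":[-0.017,0.12,0],"yaw":0.0064}])

```text
t: 12.2
ee_pos: [0.5179, 0.0929, 0.1704]
tool_rot: [-0.0, 0.644, 0.765, -0.001]
force: [-0.5, -0.6, -1.5]
finger_gap: 0.577
finger_force: 36.9
```

Emit:
play_rows(rows=[{"gripper":0.04,"xyz":[0,0.001,-0.02],"yaw":0},{"gripper":0.04,"xyz":[0,0.001,-0.04],"yaw":0},{"gripper":0.04,"xyz":[0,0.001,-0.06],"yaw":0},{"gripper":0.04,"xyz":[0,0.001,-0.08],"yaw":0},{"gripper":0.04,"xyz":[0,0.001,-0.095],"yaw":0},{"gripper":0.04,"xyz":[0,0.001,-0.104],"yaw":0},{"gripper":0.04,"xyz":[0,0.001,-0.108],"yaw":0},{"gripper":0.04,"xyz":[0,0.001,-0.108],"yaw":0},{"gripper":0.04,"xyz":[0,0.001,-0.108],"yaw":0}])

```text
t: 12.95
ee_pos: [0.5184, 0.0947, 0.0639]
tool_rot: [0.0, 0.644, 0.765, 0.0]
force: [-0.3, 0.2, 0.2]
finger_gap: 0.58
finger_force: 36.9
```

Emit:
play_rows(rows=[{"gripper":0.04,"xyz":[0,0,-0.002],"yaw":0},{"gripper":0.04,"xyz":[0,0,-0.004],"yaw":0},{"gripper":0.04,"xyz":[0,0,-0.006],"yaw":0},{"gripper":0.04,"xyz":[0,0,-0.0065],"yaw":0},{"gripper":0.04,"xyz":[0,0,-0.0065],"yaw":0},{"gripper":0.04,"xyz":[0,0,-0.0065],"yaw":0}])

```text
t: 13.45
ee_pos: [0.5185, 0.0951, 0.0578]
tool_rot: [0.001, 0.644, 0.765, 0.001]
force: [-2.1, 0.0, 5.3]
finger_gap: 0.577
finger_force: 37.6
```

Contact. I release, rise, and go to the evergreen at (0.5275, 0.0344), yaw 97.2°.

Emit:
play_rows(rows=[{"gripper":0.06,"xyz":[0,0,0],"yaw":0},{"gripper":0.07,"xyz":[0,0,0],"yaw":0},{"gripper":0.085,"xyz":[0,0,0],"yaw":0},{"gripper":0.085,"xyz":[0,0,0],"yaw":0},{"gripper":0.085,"xyz":[0,0,0.005],"yaw":0},{"gripper":0.085,"xyz":[0,0,0.025],"yaw":0},{"gripper":0.085,"xyz":[0,0,0.05],"yaw":0},{"gripper":0.085,"xyz":[0,0,0.07],"yaw":0},{"gripper":0.085,"xyz":[0,0,0.08],"yaw":0},{"gripper":0.085,"xyz":[0,0,0.08],"yaw":0}])

```text
t: 14.28
ee_pos: [0.5192, 0.0952, 0.1395]
tool_rot: [0.002, 0.644, 0.765, 0.002]
force: [0.9, 0.0, 0.5]
finger_gap: 0.993
finger_force: 0.0
```

Scaled: -0.049 rad / 3.1416 = -0.0156.

Emit:
play_rows(rows=[{"gripper":0.085,"xyz":[0.004,-0.025,0],"yaw":-0.0064},{"gripper":0.085,"xyz":[0.009,-0.05,0],"yaw":-0.0127},{"gripper":0.085,"xyz":[0.009,-0.06,0],"yaw":-0.0156},{"gripper":0.085,"xyz":[0.009,-0.06,-0.01],"yaw":-0.0156},{"gripper":0.085,"xyz":[0.009,-0.06,-0.02],"yaw":-0.0156},{"gripper":0.085,"xyz":[0.009,-0.06,-0.02],"yaw":-0.0156},{"gripper":0.085,"xyz":[0.009,-0.06,-0.02],"yaw":-0.0156},{"gripper":0.085,"xyz":[0.009,-0.06,-0.02],"yaw":-0.0156}])

```text
t: 14.95
ee_pos: [0.5267, 0.0359, 0.1162]
tool_rot: [-0.0, 0.662, 0.75, -0.0]
force: [0.0, 0.1, 0.6]
finger_gap: 0.996
finger_force: 0.0
```

Emit:
play_rows(rows=[{"gripper":0.085,"xyz":[0.001,-0.001,-0.02],"yaw":0},{"gripper":0.085,"xyz":[0.001,-0.001,-0.04],"yaw":0},{"gripper":0.085,"xyz":[0.001,-0.001,-0.053],"yaw":0},{"gripper":0.085,"xyz":[0.001,-0.001,-0.06],"yaw":0},{"gripper":0.085,"xyz":[0.001,-0.001,-0.06],"yaw":0},{"gripper":0.04,"xyz":[0.001,-0.001,-0.06],"yaw":0},{"gripper":0.04,"xyz":[0.001,-0.001,-0.06],"yaw":0},{"gripper":0.04,"xyz":[0.001,-0.001,-0.06],"yaw":0},{"gripper":0.04,"xyz":[0.001,-0.001,-0.06],"yaw":0},{"gripper":0.04,"xyz":[0.001,-0.001,-0.06],"yaw":0},{"gripper":0.04,"xyz":[0.001,-0.001,-0.06],"yaw":0},{"gripper":0.04,"xyz":[0.001,-0.001,-0.06],"yaw":0}])

```text
t: 15.95
ee_pos: [0.5287, 0.0341, 0.058]
tool_rot: [0.001, 0.662, 0.749, 0.001]
force: [-0.7, 0.0, 5.9]
finger_gap: 0.581
finger_force: 38.2
```

Emit:
play_rows(rows=[{"gripper":0.04,"xyz":[0,0,0],"yaw":0},{"gripper":0.04,"xyz":[0,0,0],"yaw":0},{"gripper":0.04,"xyz":[0,0,0.01],"yaw":0},{"gripper":0.04,"xyz":[0,0,0.03],"yaw":0},{"gripper":0.04,"xyz":[0,0,0.05],"yaw":0},{"gripper":0.04,"xyz":[0,0,0.075],"yaw":0},{"gripper":0.04,"xyz":[0,0,0.1],"yaw":0},{"gripper":0.04,"xyz":[0,0,0.115],"yaw":0},{"gripper":0.04,"xyz":[0,0,0.115],"yaw":0},{"gripper":0.04,"xyz":[0,0,0.115],"yaw":0}])

```text
t: 16.78
ee_pos: [0.528, 0.034, 0.172]
tool_rot: [0.0, 0.662, 0.749, 0.0]
force: [-0.3, 0.5, -3.2]
finger_gap: 0.574
finger_force: 37.4
```

Scaled: 0.049 rad / 3.1416 = 0.0156.

Emit:
play_rows(rows=[{"gripper":0.04,"xyz":[0.003,-0.015,0],"yaw":0.0064},{"gripper":0.04,"xyz":[0.007,-0.04,0],"yaw":0.0127},{"gripper":0.04,"xyz":[0.01,-0.055,0],"yaw":0.0156},{"gripper":0.04,"xyz":[0.011,-0.0585,0],"yaw":0.0156},{"gripper":0.04,"xyz":[0.011,-0.0585,-0.01],"yaw":0.0156},{"gripper":0.04,"xyz":[0.011,-0.0585,-0.03],"yaw":0.0156},{"gripper":0.04,"xyz":[0.011,-0.0585,-0.05],"yaw":0.0156},{"gripper":0.04,"xyz":[0.011,-0.0585,-0.075],"yaw":0.0156},{"gripper":0.04,"xyz":[0.011,-0.0585,-0.095],"yaw":0.0156},{"gripper":0.04,"xyz":[0.011,-0.0585,-0.107],"yaw":0.0156},{"gripper":0.04,"xyz":[0.011,-0.0585,-0.109],"yaw":0.0156},{"gripper":0.04,"xyz":[0.011,-0.0585,-0.109],"yaw":0.0156}])

```text
t: 17.78
ee_pos: [0.5383, -0.0239, 0.0616]
tool_rot: [-0.001, 0.644, 0.765, -0.001]
force: [0.3, 0.5, -1.2]
finger_gap: 0.575
finger_force: 37.3
```

Emit:
play_rows(rows=[{"gripper":0.04,"xyz":[0,0,-0.001],"yaw":0},{"gripper":0.04,"xyz":[0,0,-0.003],"yaw":0},{"gripper":0.04,"xyz":[0,0,-0.005],"yaw":0},{"gripper":0.04,"xyz":[0,0,-0.0055],"yaw":0},{"gripper":0.04,"xyz":[0,0,-0.0055],"yaw":0},{"gripper":0.04,"xyz":[0,0,-0.0055],"yaw":0}])

```text
t: 18.28
ee_pos: [0.5394, -0.0245, 0.058]
tool_rot: [0.001, 0.644, 0.765, 0.001]
force: [-0.5, 0.3, 3.0]
finger_gap: 0.577
finger_force: 38.0
```

Set down. I release, rise to z ≈ 0.17, then return to the orb at the cradle (0.507, 0.353).

Emit:
play_rows(rows=[{"gripper":0.06,"xyz":[0,0,0],"yaw":0},{"gripper":0.07,"xyz":[0,0,0],"yaw":0},{"gripper":0.085,"xyz":[0,0,0],"yaw":0},{"gripper":0.085,"xyz":[0,0,0],"yaw":0},{"gripper":0.085,"xyz":[0,0,0.005],"yaw":0},{"gripper":0.085,"xyz":[0,0,0.025],"yaw":0},{"gripper":0.085,"xyz":[0,0,0.05],"yaw":0},{"gripper":0.085,"xyz":[0,0,0.08],"yaw":0},{"gripper":0.085,"xyz":[0,0,0.115],"yaw":0},{"gripper":0.085,"xyz":[0,0,0.115],"yaw":0},{"gripper":0.085,"xyz":[0,0,0.115],"yaw":0}])

```text
t: 19.2
ee_pos: [0.5401, -0.0246, 0.1751]
tool_rot: [0.002, 0.644, 0.765, 0.002]
force: [0.9, 0.5, -0.6]
finger_gap: 0.998
finger_force: 0.0
```

Emit:
play_rows(rows=[{"gripper":0.085,"xyz":[-0.002,0.02,0],"yaw":0},{"gripper":0.085,"xyz":[-0.005,0.055,0],"yaw":0},{"gripper":0.085,"xyz":[-0.008,0.095,0],"yaw":0},{"gripper":0.085,"xyz":[-0.012,0.135,0],"yaw":0},{"gripper":0.085,"xyz":[-0.015,0.175,0],"yaw":0},{"gripper":0.085,"xyz":[-0.018,0.215,0],"yaw":0},{"gripper":0.085,"xyz":[-0.021,0.255,0],"yaw":0},{"gripper":0.085,"xyz":[-0.024,0.295,0],"yaw":0},{"gripper":0.085,"xyz":[-0.028,0.335,0],"yaw":0},{"gripper":0.085,"xyz":[-0.032,0.365,0],"yaw":0},{"gripper":0.085,"xyz":[-0.032,0.3775,0],"yaw":0},{"gripper":0.085,"xyz":[-0.032,0.3775,0],"yaw":0}])

```text
t: 20.2
ee_pos: [0.5057, 0.3551, 0.1705]
tool_rot: [-0.0, 0.642, 0.766, -0.001]
force: [0.1, 0.1, -0.7]
finger_gap: 0.994
finger_force: 0.0
```

Emit:
play_rows(rows=[{"gripper":0.085,"xyz":[0,0,0],"yaw":0},{"gripper":0.085,"xyz":[0,0,0],"yaw":0},{"gripper":0.085,"xyz":[0,0,0],"yaw":0}])

```text
t: 20.45
ee_pos: [0.5074, 0.3513, 0.172]
tool_rot: [0.0, 0.645, 0.765, -0.0]
force: [0.2, -0.2, -0.5]
finger_gap: 1.0
finger_force: 0.0
```

Run:
```python
from h import *
p,d,o=snap('side','s3'); print(o['ee_pos'],yaw(o),o['force'])
cv2.imwrite('pics/c6.png',cv2.resize(p[60:360,180:400,::-1],None,fx=2,fy=2,interpolation=2))
```

```text
[0.50741871 0.35134284 0.17196459] 99.73789401868657 [ 0.23042614 -0.22855578 -0.47974884]
```

View pics/c6.png

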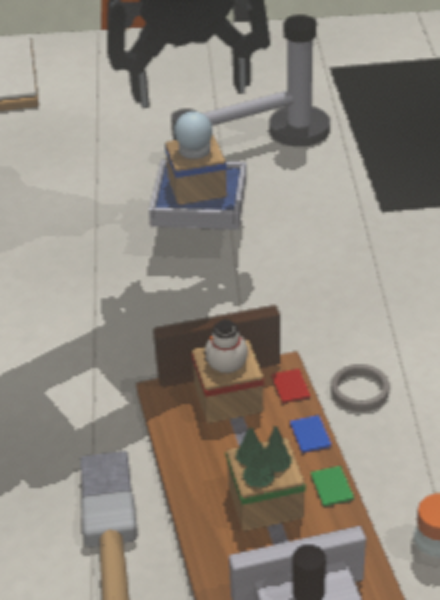

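The view shows the snowman at (228,375) by red, the evergreen at (265,475) by green, and the orb upright in the cradle at (195,155). Next I grip the orb.

Emit:
play_rows(rows=[{"gripper":0.085,"xyz":[0,0.001,-0.02],"yaw":0},{"gripper":0.085,"xyz":[0,0.001,-0.04],"yaw":0},{"gripper":0.085,"xyz":[0,0.001,-0.06],"yaw":0},{"gripper":0.085,"xyz":[0,0.001,-0.072],"yaw":0},{"gripper":0.085,"xyz":[0,0.001,-0.072],"yaw":0},{"gripper":0.04,"xyz":[0,0.001,-0.072],"yaw":0},{"gripper":0.04,"xyz":[0,0.001,-0.072],"yaw":0},{"gripper":0.04,"xyz":[0,0.001,-0.072],"yaw":0},{"gripper":0.04,"xyz":[0,0.001,-0.072],"yaw":0},{"gripper":0.04,"xyz":[0,0.001,-0.072],"yaw":0},{"gripper":0.04,"xyz":[0,0.001,-0.072],"yaw":0},{"gripper":0.04,"xyz":[0,0.001,-0.072],"yaw":0}])

```text
t: 21.5
ee_pos: [0.5077, 0.3544, 0.1021]
tool_rot: [0.001, 0.644, 0.765, 0.002]
force: [0.2, -0.5, 6.0]
finger_gap: 0.577
finger_force: 39.0
```

Emit:
play_rows(rows=[{"gripper":0.04,"xyz":[0,0,0],"yaw":0},{"gripper":0.04,"xyz":[0,0,0],"yaw":0},{"gripper":0.04,"xyz":[0,0,0.01],"yaw":0},{"gripper":0.04,"xyz":[0,0,0.03],"yaw":0},{"gripper":0.04,"xyz":[0,0,0.05],"yaw":0},{"gripper":0.04,"xyz":[0,0,0.075],"yaw":0},{"gripper":0.04,"xyz":[0,0,0.08],"yaw":0},{"gripper":0.04,"xyz":[0,0,0.08],"yaw":0},{"gripper":0.04,"xyz":[0,0,0.08],"yaw":0}])

```text
t: 22.25
ee_pos: [0.5066, 0.3538, 0.1791]
tool_rot: [-0.0, 0.644, 0.765, -0.001]
force: [-0.0, 0.8, -3.5]
finger_gap: 0.576
finger_force: 38.1
```

Emit:
play_rows(rows=[{"gripper":0.04,"xyz":[0.001,-0.01,0],"yaw":0},{"gripper":0.04,"xyz":[0.003,-0.035,0],"yaw":0},{"gripper":0.04,"xyz":[0.005,-0.065,0],"yaw":0},{"gripper":0.04,"xyz":[0.007,-0.1,0],"yaw":0},{"gripper":0.04,"xyz":[0.01,-0.135,0],"yaw":0},{"gripper":0.04,"xyz":[0.013,-0.17,0],"yaw":0},{"gripper":0.04,"xyz":[0.015,-0.205,0],"yaw":0},{"gripper":0.04,"xyz":[0.017,-0.24,0],"yaw":0},{"gripper":0.04,"xyz":[0.019,-0.275,0],"yaw":0},{"gripper":0.04,"xyz":[0.021,-0.3,0],"yaw":0},{"gripper":0.04,"xyz":[0.0225,-0.314,0],"yaw":0},{"gripper":0.04,"xyz":[0.0225,-0.3185,0],"yaw":0}])

```text
t: 23.25
ee_pos: [0.5286, 0.0326, 0.1783]
tool_rot: [-0.001, 0.645, 0.764, -0.001]
force: [1.0, 1.0, -2.6]
finger_gap: 0.577
finger_force: 38.1
```

Emit:
play_rows(rows=[{"gripper":0.04,"xyz":[0,0,-0.01],"yaw":0},{"gripper":0.04,"xyz":[0,0,-0.02],"yaw":0},{"gripper":0.04,"xyz":[0,0,-0.02],"yaw":0},{"gripper":0.04,"xyz":[0,0,-0.02],"yaw":0}])

```text
t: 23.58
ee_pos: [0.5285, 0.0365, 0.1584]
tool_rot: [-0.001, 0.643, 0.766, -0.001]
force: [-0.5, -0.2, -1.0]
finger_gap: 0.58
finger_force: 38.0
```

Emit:
play_rows(rows=[{"gripper":0.04,"xyz":[0.0005,-0.001,-0.02],"yaw":0},{"gripper":0.04,"xyz":[0.0005,-0.001,-0.035],"yaw":0},{"gripper":0.04,"xyz":[0.0005,-0.001,-0.05],"yaw":0},{"gripper":0.04,"xyz":[0.0005,-0.001,-0.065],"yaw":0},{"gripper":0.04,"xyz":[0.0005,-0.001,-0.08],"yaw":0},{"gripper":0.04,"xyz":[0.0005,-0.001,-0.09],"yaw":0},{"gripper":0.04,"xyz":[0.0005,-0.001,-0.094],"yaw":0},{"gripper":0.04,"xyz":[0.0005,-0.001,-0.094],"yaw":0},{"gripper":0.04,"xyz":[0.0005,-0.001,-0.094],"yaw":0}])

```text
t: 24.33
ee_pos: [0.5303, 0.0347, 0.0668]
tool_rot: [0.0, 0.644, 0.765, 0.0]
force: [0.5, 0.5, -2.1]
finger_gap: 0.578
finger_force: 38.0
```

Emit:
play_rows(rows=[{"gripper":0.04,"xyz":[0,0,-0.002],"yaw":0},{"gripper":0.04,"xyz":[0,0,-0.004],"yaw":0},{"gripper":0.04,"xyz":[0,0,-0.0055],"yaw":0},{"gripper":0.04,"xyz":[0,0,-0.0055],"yaw":0},{"gripper":0.04,"xyz":[0,0,-0.0055],"yaw":0}])

```text
t: 24.75
ee_pos: [0.5299, 0.0345, 0.0607]
tool_rot: [0.0, 0.644, 0.765, 0.0]
force: [0.2, 0.6, -2.0]
finger_gap: 0.575
finger_force: 38.0
```

Emit:
play_rows(rows=[{"gripper":0.04,"xyz":[0,0,-0.001],"yaw":0},{"gripper":0.04,"xyz":[0,0,-0.002],"yaw":0},{"gripper":0.04,"xyz":[0,0,-0.0025],"yaw":0},{"gripper":0.04,"xyz":[0,0,-0.0025],"yaw":0}])

```text
t: 25.08
ee_pos: [0.5302, 0.0345, 0.0591]
tool_rot: [0.0, 0.644, 0.765, 0.0]
force: [-3.0, 0.3, 5.6]
finger_gap: 0.579
finger_force: 38.9
```

Emit:
play_rows(rows=[{"gripper":0.06,"xyz":[0,0,0],"yaw":0},{"gripper":0.07,"xyz":[0,0,0],"yaw":0},{"gripper":0.085,"xyz":[0,0,0],"yaw":0},{"gripper":0.085,"xyz":[0,0,0],"yaw":0},{"gripper":0.085,"xyz":[0,0,0.005],"yaw":0},{"gripper":0.085,"xyz":[0,0,0.025],"yaw":0},{"gripper":0.085,"xyz":[0,0,0.06],"yaw":0},{"gripper":0.085,"xyz":[0,0,0.1],"yaw":0},{"gripper":0.085,"xyz":[0,-0.01,0.14],"yaw":0},{"gripper":0.085,"xyz":[0,-0.01,0.18],"yaw":0},{"gripper":0.085,"xyz":[0,-0.01,0.2],"yaw":0},{"gripper":0.085,"xyz":[0,-0.01,0.2],"yaw":0}])

```text
t: 26.08
ee_pos: [0.5315, 0.0244, 0.2651]
tool_rot: [0.004, 0.644, 0.765, 0.004]
force: [-0.0, 0.0, 1.3]
finger_gap: 0.994
finger_force: 0.0
```

Emit:
play_rows(rows=[{"gripper":0.085,"xyz":[0,0,0],"yaw":0},{"gripper":0.085,"xyz":[0,0,0],"yaw":0}])

```text
t: 26.25
ee_pos: [0.5295, 0.0245, 0.2568]
tool_rot: [-0.001, 0.644, 0.765, -0.001]
force: [0.8, -0.2, -0.6]
finger_gap: 0.996
finger_force: 0.0
```

Run:
```python
from h import *
p,d,o=snap('wrist','w2'); print(o['ee_pos'],yaw(o)); np.save('w2o.npy',o,allow_pickle=True)
cv2.imwrite('pics/c7.png',cv2.resize(p[60:420,230:430,::-1],None,fx=1.66,fy=1.66,interpolation=2))
for n in('scene','side'):
    p,d,o=snap(n,n+'4')
    u,v=dict(scene=(236,160),side=(334,340))[n]; print(n,world(n,d,u,v))
```

```text
[0.52947515 0.02453469 0.25683448] 99.8591807912705
scene [ 0.55555402 -0.13878469  0.08766455]
side [ 0.55858994 -0.14074049  0.08552743]
```

View pics/c7.png

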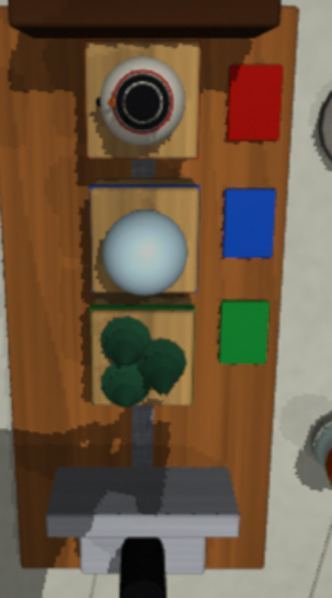

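The view shows snowman, orb and evergreen standing in line by the red, blue and green cards, and the stop still open. Now I go to the knob at (0.558, -0.141), whose expected place from the tray geometry is (0.560, -0.142).

Emit:
play_rows(rows=[{"gripper":0.085,"xyz":[0.006,-0.035,0],"yaw":0},{"gripper":0.085,"xyz":[0.012,-0.07,0],"yaw":0},{"gripper":0.07,"xyz":[0.018,-0.105,0],"yaw":0},{"gripper":0.06,"xyz":[0.024,-0.14,0],"yaw":0},{"gripper":0.06,"xyz":[0.029,-0.166,0],"yaw":0},{"gripper":0.06,"xyz":[0.029,-0.166,-0.03],"yaw":0},{"gripper":0.06,"xyz":[0.029,-0.166,-0.06],"yaw":0},{"gripper":0.06,"xyz":[0.029,-0.166,-0.09],"yaw":0},{"gripper":0.06,"xyz":[0.029,-0.166,-0.12],"yaw":0},{"gripper":0.06,"xyz":[0.029,-0.166,-0.12],"yaw":0},{"gripper":0.06,"xyz":[0.029,-0.166,-0.12],"yaw":0},{"gripper":0.06,"xyz":[0.029,-0.166,-0.12],"yaw":0}])

```text
t: 27.4
ee_pos: [0.5595, -0.1416, 0.1398]
tool_rot: [0.001, 0.644, 0.765, 0.0]
force: [0.3, 0.2, 0.9]
finger_gap: 0.705
finger_force: 0.0
```

Emit:
play_rows(rows=[{"gripper":0.06,"xyz":[-0.001,0,-0.02],"yaw":0},{"gripper":0.06,"xyz":[-0.001,0,-0.04],"yaw":0},{"gripper":0.06,"xyz":[-0.001,0,-0.056],"yaw":0},{"gripper":0.06,"xyz":[-0.001,0,-0.056],"yaw":0},{"gripper":0.06,"xyz":[-0.001,0,-0.056],"yaw":0},{"gripper":0.015,"xyz":[-0.001,0,-0.056],"yaw":0},{"gripper":0.015,"xyz":[-0.001,0,-0.056],"yaw":0},{"gripper":0.015,"xyz":[-0.001,0,-0.056],"yaw":0},{"gripper":0.015,"xyz":[-0.001,0,-0.056],"yaw":0},{"gripper":0.015,"xyz":[-0.001,0,-0.056],"yaw":0},{"gripper":0.015,"xyz":[-0.001,0,-0.056],"yaw":0},{"gripper":0.015,"xyz":[-0.001,0,-0.056],"yaw":0}], force=20)

```text
t: 28.4
ee_pos: [0.56, -0.1416, 0.0844]
tool_rot: [0.003, 0.644, 0.765, 0.002]
force: [5.9, 1.1, 1.5]
finger_gap: 0.267
finger_force: 23.3
```

Emit:
play_rows(rows=[{"gripper":0.015,"xyz":[0,0,0],"yaw":0},{"gripper":0.015,"xyz":[0,0,0],"yaw":0},{"gripper":0.015,"xyz":[0,0,0],"yaw":0},{"gripper":0.015,"xyz":[0,0,0],"yaw":0}])

```text
t: 28.73
ee_pos: [0.5599, -0.1416, 0.0843]
tool_rot: [0.003, 0.644, 0.765, 0.002]
force: [5.8, 1.7, 1.3]
finger_gap: 0.273
finger_force: 23.3
```

Emit:
play_rows(rows=[{"gripper":0.015,"xyz":[0.0006,0.005,0],"yaw":0},{"gripper":0.015,"xyz":[-0.0002,0.0098,0],"yaw":0},{"gripper":0.015,"xyz":[-0.0011,0.0148,0],"yaw":0},{"gripper":0.015,"xyz":[-0.002,0.0197,0],"yaw":0},{"gripper":0.015,"xyz":[-0.0028,0.0246,0],"yaw":0},{"gripper":0.015,"xyz":[-0.0037,0.0295,0],"yaw":0},{"gripper":0.015,"xyz":[-0.0045,0.0345,0],"yaw":0},{"gripper":0.015,"xyz":[-0.0054,0.0394,0],"yaw":0},{"gripper":0.015,"xyz":[-0.0063,0.0443,0],"yaw":0},{"gripper":0.015,"xyz":[-0.0072,0.0492,0],"yaw":0},{"gripper":0.015,"xyz":[-0.0076,0.0517,0],"yaw":0},{"gripper":0.015,"xyz":[-0.0081,0.0542,0],"yaw":0}])

```text
t: 29.73
ee_pos: [0.5507, -0.0875, 0.0843]
tool_rot: [0.002, 0.644, 0.765, 0.0]
force: [0.2, -0.9, 4.7]
finger_gap: 0.27
finger_force: 23.6
```

Emit:
play_rows(rows=[{"gripper":0.015,"xyz":[-0.0005,0.003,0],"yaw":0},{"gripper":0.015,"xyz":[-0.001,0.006,0],"yaw":0},{"gripper":0.015,"xyz":[-0.0016,0.009,0],"yaw":0},{"gripper":0.015,"xyz":[-0.0021,0.012,0],"yaw":0},{"gripper":0.015,"xyz":[-0.0026,0.015,0],"yaw":0},{"gripper":0.015,"xyz":[-0.0032,0.018,0],"yaw":0},{"gripper":0.015,"xyz":[-0.0037,0.021,0],"yaw":0},{"gripper":0.015,"xyz":[-0.0042,0.024,0],"yaw":0},{"gripper":0.015,"xyz":[-0.0046,0.026,0],"yaw":0},{"gripper":0.015,"xyz":[-0.0046,0.026,0],"yaw":0},{"gripper":0.015,"xyz":[-0.0046,0.026,0],"yaw":0}])

```text
t: 30.65
ee_pos: [0.5463, -0.0617, 0.0843]
tool_rot: [0.002, 0.644, 0.765, 0.001]
force: [0.4, -1.6, 4.9]
finger_gap: 0.269
finger_force: 23.5
```

Emit:
play_rows(rows=[{"gripper":0.015,"xyz":[-0.0002,0.001,0],"yaw":0},{"gripper":0.015,"xyz":[-0.0004,0.002,0],"yaw":0},{"gripper":0.015,"xyz":[-0.0005,0.003,0],"yaw":0},{"gripper":0.015,"xyz":[-0.0005,0.003,0],"yaw":0},{"gripper":0.015,"xyz":[-0.0005,0.003,0],"yaw":0}])

```text
t: 31.07
ee_pos: [0.5461, -0.0607, 0.0843]
tool_rot: [0.003, 0.644, 0.765, -0.0]
force: [2.1, -10.3, 4.0]
finger_gap: 0.274
finger_force: 23.3
```

Run:
```python
from h import *
p,d,o=snap('side','s5'); print(o['ee_pos'],o['force'])
cv2.imwrite('pics/c8.png',cv2.resize(p[190:350,220:400,::-1],None,fx=3.7,fy=3.7,interpolation=2))
```

```text
[ 0.54606966 -0.06071683  0.08433445] [  2.08483623 -10.28911735   3.98681768]
```

View pics/c8.png

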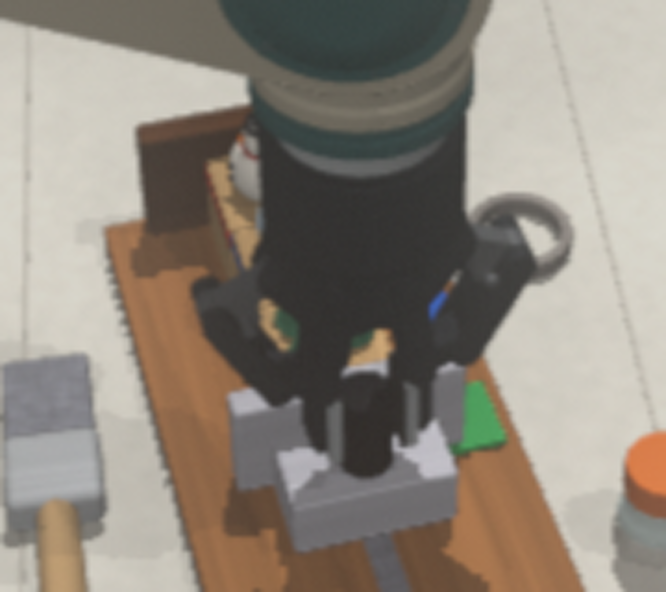

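The view shows the fingers at the knob (368,430) and the stop plate close behind the evergreen. The gap itself is hidden, so I release, rise and look.

Emit:
play_rows(rows=[{"gripper":0.03,"xyz":[0,-0.001,0],"yaw":0},{"gripper":0.05,"xyz":[0,-0.001,0],"yaw":0},{"gripper":0.05,"xyz":[0,-0.001,0],"yaw":0},{"gripper":0.05,"xyz":[0,-0.001,0],"yaw":0},{"gripper":0.05,"xyz":[0,-0.001,0.02],"yaw":0},{"gripper":0.05,"xyz":[0,-0.001,0.05],"yaw":0},{"gripper":0.05,"xyz":[0,-0.001,0.09],"yaw":0},{"gripper":0.05,"xyz":[0,-0.001,0.13],"yaw":0},{"gripper":0.05,"xyz":[0,-0.001,0.17],"yaw":0},{"gripper":0.05,"xyz":[0,-0.001,0.17],"yaw":0},{"gripper":0.05,"xyz":[0,-0.001,0.17],"yaw":0},{"gripper":0.05,"xyz":[0,-0.001,0.17],"yaw":0}])

```text
t: 32.12
ee_pos: [0.5445, -0.059, 0.2513]
tool_rot: [-0.0, 0.644, 0.765, -0.0]
force: [0.4, -0.3, -1.2]
finger_gap: 0.581
finger_force: 0.0
```

Run:
```python
from h import *
p,d,o=snap('wrist','w6'); print(o['ee_pos'],yaw(o)); np.save('w6o.npy',o,allow_pickle=True)
cv2.imwrite('pics/w6v.png',p[:,:,::-1])
ey=np.array([-.1736,.9848]); ref=np.array([518.4,93.5])  # red place, 30 mm from wall
for n in('scene','side','wrist'):
    if n=='wrist': W=wcloud(o,d)
    else:
        p,d,_=snap(n,n+'6'); c=camera_params(n); v,u=np.mgrid[:480,:640]
        W=(np.stack([(u-c['cx'])/c['fx']*d,(v-c['cy'])/c['fy']*d,d],-1)-np.array(c['t']))@np.array(c['R'])
    P=W[d>0]*1e3; P=P[np.hypot(P[:,0]-545,P[:,1]+58)<25]
    K=P[abs(P[:,2]-86)<3]; 
    if len(K): print(n,'knob top',len(K),K.mean(0),'along: joint=',239+(K.mean(0)[:2]-ref)@ey)
```

```text
[ 0.5444539  -0.05902161  0.25126642] 99.8748688278791
scene knob top 144 [547.01252423 -54.83786001  86.04508445] along: joint= 87.94974126000207
side knob top 155 [544.28748359 -57.64027231  85.46518777] along: joint= 85.66299267929253
```

View pics/w6v.png

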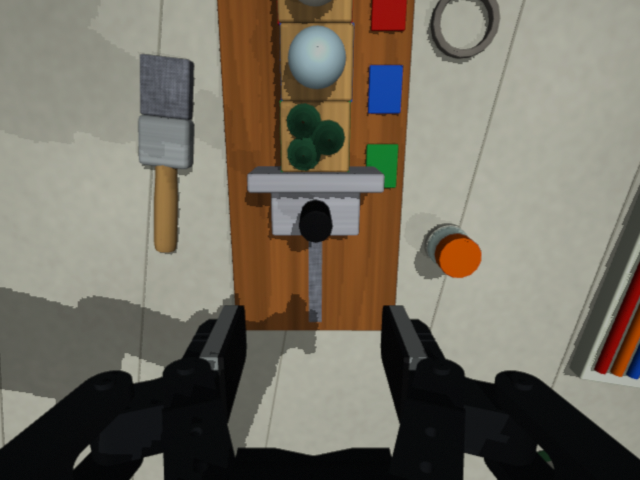

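The plinths are in contact with each other at rows 22, 100 and 171, and the stop plate is against the evergreen. The knob puts the joint at about 0.085–0.088, and the 10 N reaction confirmed that the row is against the wall. The fingers are clear, so I hand in.

```bash
python3 -c "
from rig import *
print(sign_off())"
```

```text
the job is handed in; nothing more can be done
None
```

The ornaments now stand by their own cards (snowman red, evergreen green, sphere blue), upright and in line, with the stop pushed snug at about 0.085 m; I handed the job in at about 32 s, and no verdict was returned.

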